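# Set the wagon turntable to the trailer's track

### The job

The van wagon on the little turntable has to go to the box trailer that waits at the end of one of the four stub tracks. Push the turntable's upright lever gently round its arc with the fingertips until the white pointer on the turning ring lines up with the white mark of the trailer's track, then take the hand away. Do not touch the wagon, and leave the trailer and everything else on the layout standing where it is.

Things in the scene. Friction and masses are not known exactly. Their poses are not given: they have to be found in the camera images.
- turntable: The fixed part of the wagon turntable: a round grey plinth 148 mm across and 8 mm high, standing on the layout; origin at the centre of its underside. Its own +x axis points to the middle of its fan of four short stub tracks; the lever is on the -x side. Its yaw differs from start to start.
- bridge (a joint): Angle of the turning ring (the dark disc, 100 mm across, top 14 mm above the layout, that carries the two bridge rails and a red-brown van wagon standing fixed on them) about the vertical axis of the plinth, rad, positive counter-clockwise from above. 0 = pointer along the plinth's +x. Stops at -1.2 and +1.2. Ring stays where it is left (friction about 0.08 N m: a push of about 1.1 N at the lever post, plus some slow-speed drag); no detents, no spring.
- axis (a point): Point on the turning axis, at the top of the plinth, 8 mm above the layout.
- pointer (a point): End of the white pointer line that lies between the bridge rails at one end of the bridge: on the ring's edge, 50 mm from the axis, opposite the lever, 17 mm above the layout.
- lever_post (a point): Middle of the upright hand post of the ring's lever: a steel post 9 mm across, 75 mm from the axis on the side opposite the pointer, standing from 19 to 62 mm above the layout with a black ball 15 mm across on top (top at 73 mm); this point is 41 mm above the layout. A thin bar (7 mm, at 21 mm height) joins it to the ring; outside the plinth there is free layout under and around the post.
- wagon: The red-brown van wagon fixed on the bridge, 82 x 31 x 40 mm, its underside at 18 mm and its top at 58 mm above the layout; it turns with the ring and is not to be touched.
- trailer: The box trailer (toy road trailer, 49 x 25 x 28 mm, tall plain box with a drawbar), loose, waiting just outside the plinth at the end of one of the four stub tracks; origin at the centre of its underside. Which track differs from start to start.
- hut: Small hut with a flat sloping roof, 29 x 24 x 27 mm, loose, at the end of another track.
- crossing_sign: X-shaped crossing sign on a post, 12 x 14 x 37 mm, loose, at the end of another track.
- cow: Model cow, 46 x 11 x 25 mm, loose, at the end of another track.
- pickup: Toy pickup, 48 x 22 x 18 mm, loose, a bystander.
- kiosk: Kiosk, 35 x 36 x 25 mm, loose, a bystander.
- signal: Colour-light signal on a post, 32 x 22 x 72 mm, loose, a bystander.
- mark_a (a point): Inner end of the white index line in the mouth of stub track a, at -54 degrees (-0.942 rad) from the plinth's +x, positive counter-clockwise from above: 50 mm from the axis, 17 mm above the layout. The pointer lies exactly at this point when bridge reads -0.942.
- end_a (a point): Point on the layout just beyond the plinth at the end of stub track a (-54 degrees), 104 mm from the axis: one of the four waiting places.
- mark_b (a point): Inner end of the white index line in the mouth of stub track b, at -24 degrees (-0.419 rad) from the plinth's +x, positive counter-clockwise from above: 50 mm from the axis, 17 mm above the layout. The pointer lies exactly at this point when bridge reads -0.419.
- end_b (a point): Point on the layout just beyond the plinth at the end of stub track b (-24 degrees), 104 mm from the axis: one of the four waiting places.
- mark_c (a point): Inner end of the white index line in the mouth of stub track c, at 24 degrees (0.419 rad) from the plinth's +x, positive counter-clockwise from above: 50 mm from the axis, 17 mm above the layout. The pointer lies exactly at this point when bridge reads 0.419.
- end_c (a point): Point on the layout just beyond the plinth at the end of stub track c (24 degrees), 104 mm from the axis: one of the four waiting places.
- mark_d (a point): Inner end of the white index line in the mouth of stub track d, at 54 degrees (0.942 rad) from the plinth's +x, positive counter-clockwise from above: 50 mm from the axis, 17 mm above the layout. The pointer lies exactly at this point when bridge reads 0.942.
- end_d (a point): Point on the layout just beyond the plinth at the end of stub track d (54 degrees), 104 mm from the axis: one of the four waiting places.
Things that resemble listed ones, but are neither listed nor needed, are in the scene too. What is shaped like the trailer but purple is not meant.

How it is judged (in metres and radians):
At the end, for the whole second after the job is handed in: The pointer's end lies within 3.5 mm (4 degrees) of the mark of the track at whose end the trailer stands, and the ring is at rest (((horizontal distance between trailer and end_a below 0.03 m and horizontal distance between pointer and mark_a below 0.0035 m) or (horizontal distance between trailer and end_b below 0.03 m and horizontal distance between pointer and mark_b below 0.0035 m) or (horizontal distance between trailer and end_c below 0.03 m and horizontal distance between pointer and mark_c below 0.0035 m) or (horizontal distance between trailer and end_d below 0.03 m and horizontal distance between pointer and mark_d below 0.0035 m)) and velocity of joint bridge between -0.03 and 0.03 rad/s); the robot touches nothing.
It fails at once if the robot touches the wagon on the bridge (contact force between any of the fingers, the arm and wagon above 0.5 N).
It fails at once if the trailer or any other loose thing on the layout is moved more than 10 mm, or lifted (distance of any of trailer, hut, crossing_sign, cow, pickup, kiosk, signal from where it was at the start of the episode above 0.01 m).
It fails at once if the lever is forced: more than 25 N on the ring (contact force between any of the fingers, the arm and bridge above 25 N).
It also fails if it takes over 40 s, if anything falls off the work surface, if the arm or the gripper's body presses on something with over 40 N, if the wrist force passes 120 N, or if a joint passes its speed limit or range.

### The arm

A 6-joint arm with a two-finger parallel gripper is mounted at the origin on a cart in front of the work surface, level with it; the furniture and walls round the work are solid. World frame = base frame: x ahead of the robot, y to its left, z up, the work surface at z = 0. Lengths are in mm, angles in rad, forces in N, time in s.
With the tool pointing down it reaches from about 275 to 750 mm from the base axis. Payload 10.2 kg.
Tool frame: the origin (TCP) lies at the very end of the fingers, on their centre line; the grasp point (between the pads) lies 19 mm behind it; z points along the fingers, y is the line along which they close (so a half turn about z gives the same grasp; the last joint's range is limited). The gripper opens to 85 mm and grips with 20 to 120 N. Pads are 22 mm wide; open, the fingers measure 114 mm over their backs; the gripper's body (76 mm by 85 mm) begins 54 mm behind the grasp point. The pads swing forward as they close: fully open they stand 13 mm farther back than shut.
Start: joints at [-1.404, 0.313, 1.498, -0, 1.331, -0.223], TCP at [199.49, -485.628, 231.294] pointing down, gripper open.
Joint ranges: [-2.94, 2.94], [-0.97, 2.17], [0.19, 2.56], [-1.23, 4.37], [0.02, 3.11], [-2.88, 2.88]. Speed limits (rad/s): [2.39, 2.39, 3.01, 3.14, 3.14, 3.14].

### API

Orientations are given as a unit quaternion [w, x, y, z].
In Python, from rig import telemetry, optics, ctrl gives the robot as it stands.
- The arm moves only by the tool servo_tool, never from a script. Its argument "deltas" is a list of rows, each a list of 3 entries, a list of its own where there are three numbers: the shift along the tool's x, y, z in units of 20 cm (1.0 is 20 cm), then the turn, a rotation vector about the tool's x, y, z in units of 90 degrees (1.0 is 90 degrees), then the opening, from 0 (shut) to 1 (fully open). A call has 1 to 8 rows; each row shifts and turns the commanded pose from where the row before left it, along the tool's axes as they then stand; what a row does not reach is not made up. A row lasts 1/10 s, in which the tool goes at most 50 mm and 8.59 degrees, less where a joint would pass 70% of its speed; a pose out of reach is approached as far as the arm can. A call with a number of a shift or a turn outside -1 to 1 is refused whole. A call with a gripper value outside its range is refused whole. The fingers move at their own pace and stop on an object; "squeeze" is the grip in N (left out, the last holds). Time passes only in rows, so rows that do not move let the fingers close. It gives the time, the measured TCP pose, the force, the opening and the grip force at its end, in the units of the state.
- telemetry.sense(): the state, without advancing time (a new reading comes with each control period).
- optics.capture(name): name is "side" or "top" or "wrist"; returns the picture (400x640x3 uint8, blue, green, red); there is no depth.
- optics.camera_model(name): a dict with "vfov" (degrees; the focal length in pixels is half the picture's height over the tangent of half this angle, whatever the lens; pixels are square), "cx", "cy" (the principal point, pixels), "R" (3x3) and "t" (3): a world point X has camera coordinates R X + t; the wrist camera has in their place "mount" (4x4, takes a point from camera to tool coordinates, whose origin is the TCP and whose axes are the flange's). Camera axes: x right, y down, z forward; pixel columns grow to the right and rows downward; lengths in mm; the calibration is good to about 2 mm. A picture is of the moment at which its call begins: read the wrist's pose just before it. camera_model takes no time and is no camera call.
- ctrl.finish_job(): hands the job in; it is judged then, once.
The state is a dict: "time_s": time; "joints": joint angles; "dq": joint speeds; "tau": joint torques, N m; "eef_pos": TCP position; "ee_rot": TCP orientation; "force": force on the tool from outside, world axes, zero at the start; "wrist_torque": the same for the moment, N m; "grip_width": opening from 0.0 (shut) to 1.0 (fully open); "grip_force": force on a finger pad.
Only numpy, scipy, OpenCV 4.12 (cv2) and the standard library are available. Lean on these libraries where they do the work, as an engineer would, in place of code of your own. Each camera call takes 0.05 s, during which the arm holds its last target. There are 200 camera calls.

## Working session

There is one attempt and no reset: what is moved stays moved. The work goes in short steps, Python scripts to look and compute and a tool call to move; the robot and the scene stay as the last step left them, time stands still between calls to the robot, and variables do not carry over. Pictures are saved under pics/ and viewed, at most 10 in all, crops included, and the job is handed in when it is done.

Besides the shell and the picture viewer there is one more tool, called after "Request:" as name([rows], argument=value, ...), one row to a line, values as JSON. servo_tool: Moves the arm, as the interface text tells. Its arguments: {"type":"object","properties":{"deltas":{"type":"array"},"squeeze":{"type":"number"}},"required":["deltas"]}

```bash
mkdir -p pics
python3 - <<'E'
from rig import telemetry, optics, ctrl
import cv2,json
for n in("top","side"):
    im=optics.capture(n); cv2.imwrite(f"pics/{n}0.png",im); m=optics.camera_model(n); print(n,m)
print(optics.camera_model("wrist"))
print(telemetry.sense())
E
```

```text
top {'vfov': 55.36372909114817, 'cx': 317.24157767728144, 'cy': 198.65882224577228, 'R': array([[ 0.01355329, -0.99956985,  0.02600823],
       [-0.9851899 , -0.01779569, -0.17054083],
       [ 0.1709303 , -0.02331165, -0.98500731]]), 't': array([-319.66310187,  520.2823204 ,  809.86193389])}
side {'vfov': 48.895337862952275, 'cx': 316.91089805432557, 'cy': 206.99053094569283, 'R': array([[ 0.90590837, -0.42325443, -0.01362749],
       [-0.24815887, -0.50451849, -0.82696933],
       [ 0.34314311,  0.75254022, -0.56208186]]), 't': array([-599.94390909,   17.14866191, 1055.62851314])}
{'vfov': 66.11274676719444, 'cx': 317.15233052556846, 'cy': 200.9487405678532, 'mount': array([[ 7.13999912e-04, -9.49324085e-01, -3.14298062e-01,
         8.13105645e+01],
       [ 9.99998771e-01,  2.39208852e-04,  1.54920557e-03,
         2.26398433e-01],
       [-1.39551529e-03, -3.14298782e-01,  9.49323089e-01,
        -1.42556967e+02],
       [ 0.00000000e+00,  0.00000000e+00,  0.00000000e+00,
         1.00000000e+00]])}
{'time_s': 0.1, 'joints': array([-1.40442605e+00,  3.13364678e-01,  1.49837791e+00, -7.11103968e-06,
        1.33101105e+00, -2.23407367e-01]), 'dq': array([ 7.31865636e-05, -1.64699838e-03, -9.00028185e-04, -2.04249453e-04,
        6.88791483e-04, -7.11181623e-04]), 'tau': array([ 2.27270197e-03, -4.12896144e+01, -2.60143751e+01, -1.98868033e-04,
        3.01593056e-03,  1.59319410e-05]), 'eef_pos': array([ 199.43365287, -485.38550919,  230.8010135 ]), 'ee_rot': array([-5.80354679e-04,  9.81068876e-01,  1.93658263e-01,  1.31006514e-05]), 'force': array([-0.12678869,  0.43733144, -0.08903256]), 'wrist_torque': array([-0.00349389,  0.06351096, -0.01162457]), 'grip_force': 0.0, 'grip_width': 0.996869685840252}
```

View pics/top0.png

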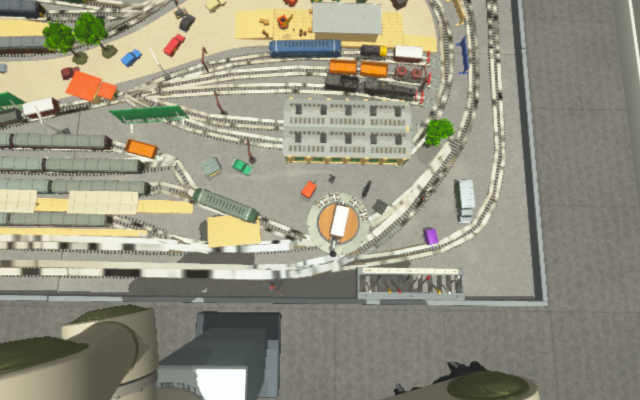

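View pics/side0.png

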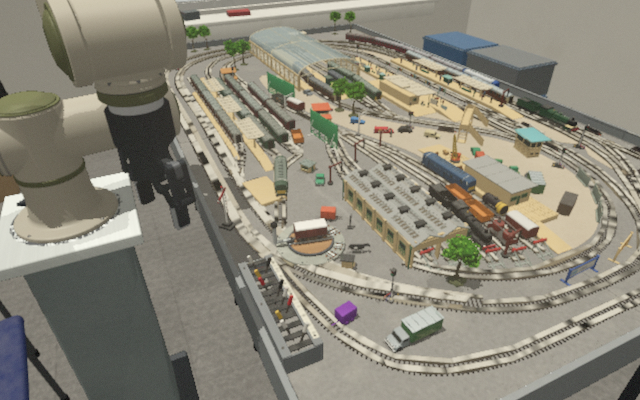

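The top view shows the turntable at about (338,222) and its lever at about (333,250). Around it are a red box (309,189), the sign (331,179), the cow (366,187), the hut (380,206) and a purple box (431,236). The side view shows the same: red box at (328,212), purple box at (345,312). Next I'll zoom in on the turntable.

```bash
cat > h.py <<'E'
import numpy as np, cv2
from rig import telemetry, optics
def ray(n,u,v):
    m=optics.camera_model(n); f=200/np.tan(np.radians(m["vfov"]/2))
    d=np.array([(u-m["cx"])/f,(v-m["cy"])/f,1.])
    return -m["R"].T@m["t"], m["R"].T@d
def pt(n,u,v,z):
    o,d=ray(n,u,v); return o+d*(z-o[2])/d[2]
def proj(n,X):
    m=optics.camera_model(n); f=200/np.tan(np.radians(m["vfov"]/2))
    c=m["R"]@np.asarray(X,float)+m["t"]; return m["cx"]+f*c[0]/c[2], m["cy"]+f*c[1]/c[2]
E
python3 - <<'E'
import cv2,numpy as np
a=cv2.imread("pics/top0.png")[160:270,280:450]; b=cv2.imread("pics/side0.png")[195:275,265:385]
A=cv2.resize(a,(800,518),interpolation=cv2.INTER_CUBIC); cv2.imwrite("pics/a.png",A)
cv2.imwrite("pics/b.png",cv2.resize(b,(800,533),interpolation=cv2.INTER_CUBIC))
E
```

```text
(no output)
```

View pics/a.png

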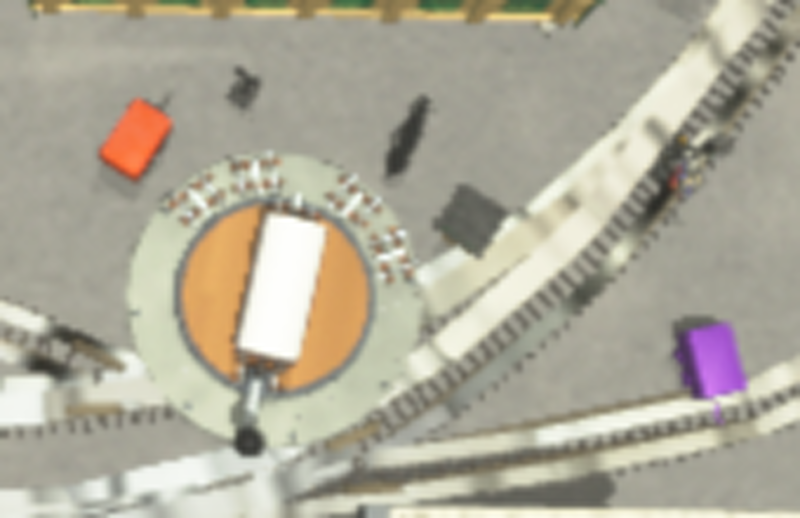

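View pics/b.png

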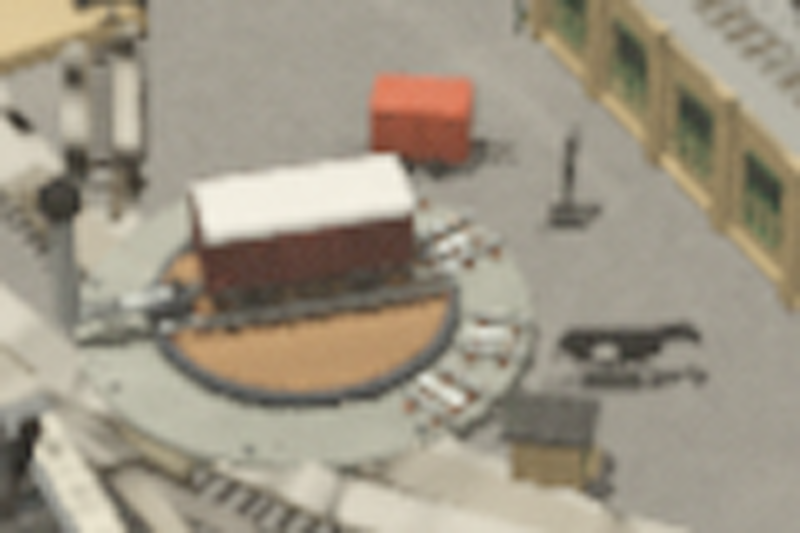

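Run:
```python
from h import *
im=cv2.imread("pics/top0.png"); s=800/170
P=lambda x,y,z: pt("top",280+(x+.5)/s-.5,160+(y+.5)/s-.5,z)
ring=[(180,300),(276,392),(372,300),(255,200),(205,235)]
def circ(pts):
    A=np.c_[2*pts[:,:2],np.ones(len(pts))]; c=np.linalg.lstsq(A,(pts[:,:2]**2).sum(1),rcond=None)[0]; return c[:2],np.sqrt(c[2]+c[:2]@c[:2])
hsv=cv2.cvtColor(im,cv2.COLOR_BGR2HSV)
m=cv2.inRange(hsv,(8,100,80),(22,255,255)); m[:200]=0;m[250:]=0;m[:,:310]=0;m[:,365:]=0
v,u=np.nonzero(m); h=cv2.convexHull(np.c_[u,v].astype(np.int32))[:,0]
c,r=circ(np.array([pt("top",a,b,14) for a,b in h])); print("disc",c,r)
def ang(p): d=p[:2]-c; return np.degrees(np.arctan2(d[1],d[0])).round(1),np.hypot(*d).round(1)
print("ball",P(248,441,65),ang(P(248,441,65)))
for n,x,y,z in[("trailer",136,138,28),("sign",243,90,15),("cow",408,137,15),("hut",470,218,27),("md",198,203,15),("mc",258,175,15),("mb",347,200,15),("ma",390,263,15),("roof1",272,212,58),("roof2",326,222,58),("roof3",294,361,58),("roof4",238,348,58)]:
    print(n,P(x,y,z).round(0),ang(P(x,y,z)))
for z in(65,):
    q=pt("side",265+60*120/800,195+200*80/533,z);print("side ball",q,ang(q))
print([proj("side",[c[0],c[1],14])])
```

```text
disc [ 476.0550559  -361.25938933] 45.2567987834356
ball [ 403.34035897 -345.1686196    65.        ] (np.float64(167.5), np.float64(74.5))
trailer [ 551. -291.   28.] (np.float64(42.9), np.float64(102.8))
sign [ 580. -345.   15.] (np.float64(9.1), np.float64(104.9))
cow [ 557. -428.   15.] (np.float64(-39.4), np.float64(104.8))
hut [ 515. -456.   27.] (np.float64(-67.9), np.float64(102.4))
md [ 522. -323.   15.] (np.float64(40.2), np.float64(59.7))
mc [ 536. -353.   15.] (np.float64(8.3), np.float64(60.9))
mb [ 524. -397.   15.] (np.float64(-36.4), np.float64(60.2))
ma [ 493. -418.   15.] (np.float64(-73.3), np.float64(59.5))
roof1 [ 511. -356.   58.] (np.float64(8.2), np.float64(35.3))
roof2 [ 507. -382.   58.] (np.float64(-34.0), np.float64(36.9))
roof3 [ 441. -367.   58.] (np.float64(-171.0), np.float64(35.7))
roof4 [ 446. -341.   58.] (np.float64(145.2), np.float64(36.1))
side ball [ 405.32859601 -344.91465365   65.        ] (np.float64(167.0), np.float64(72.6))
[(np.float64(309.4319464095762), np.float64(239.63447569403644))]
```

Trailer choice: the red box at top (309,189) matches the description, and it has a drawbar. The purple box at (431,236) is the decoy. In the zoomed crop the red box stands at the leftmost track, which is d at about +54° from the plinth +x. So the ring must turn counter-clockwise by about 53°. I'll move above the lever with the hand turned so the fingers can straddle the post, then look with the wrist camera.

Request:
servo_tool([
  [[0,0,0],[0,0,0.0773],0.35],
  [[0,0,0],[0,0,0.0773],0.35],
  [[0,0,0],[0,0,0.0773],0.35],
  [[0,0,0],[0,0,0.0773],0.35],
  [[0,0,0],[0,0,0.0773],0.35],
])

```text
time_s: 0.6
eef_pos: [199.5, -485.5, 230.9]
ee_rot: [-0.0, 0.994, -0.111, -0.0]
force: [0.9, 0.7, -0.8]
grip_width: 0.349
grip_force: 0.0
```

Request:
servo_tool([
  [[0.1055,-0.113,0.0194],[0,0,0],0.35],
  [[0.1055,-0.113,0.0194],[0,0,0],0.35],
  [[0.1055,-0.113,0.0194],[0,0,0],0.35],
  [[0.1055,-0.113,0.0194],[0,0,0],0.35],
  [[0.1055,-0.113,0.0194],[0,0,0],0.35],
  [[0.1055,-0.113,0.0194],[0,0,0],0.35],
  [[0.1055,-0.113,0.0194],[0,0,0],0.35],
  [[0.1055,-0.113,0.0194],[0,0,0],0.35],
])

```text
time_s: 1.4
eef_pos: [404.2, -344.5, 199.8]
ee_rot: [-0.0, 0.994, -0.108, -0.0]
force: [0.0, 0.6, -0.4]
grip_width: 0.351
grip_force: 0.0
```

Request:
servo_tool([
  [[0,0,0],[0,0,0],0.35],
  [[0,0,0],[0,0,0],0.35],
])

```text
time_s: 1.6
eef_pos: [403.3, -345.2, 199.9]
ee_rot: [-0.0, 0.994, -0.108, -0.0]
force: [-0.5, -0.8, 0.1]
grip_width: 0.349
grip_force: 0.0
```

```bash
cat >> h.py <<'E'
from scipy.spatial.transform import Rotation as Rn
def wpose(s):
    q=s["ee_rot"]; T=np.eye(4); T[:3,:3]=Rn.from_quat([q[1],q[2],q[3],q[0]]).as_matrix(); T[:3,3]=s["eef_pos"]
    return T@optics.camera_model("wrist")["mount"]
def wpt(T,u,v,z):
    m=optics.camera_model("wrist"); f=200/np.tan(np.radians(m["vfov"]/2))
    d=T[:3,:3]@np.array([(u-m["cx"])/f,(v-m["cy"])/f,1.]); return T[:3,3]+d*(z-T[2,3])/d[2]
E
python3 - <<'E'
from h import *
s=telemetry.sense(); im=optics.capture("wrist"); T=wpose(s); np.save("T1.npy",T)
cv2.imwrite("pics/w1.png",im); print(s["time_s"],s["eef_pos"],s["ee_rot"],s["grip_width"])
E
```

```text
1.6 [ 403.32917052 -345.22629438  199.94228531] [-1.65796002e-04  9.94164327e-01 -1.07875623e-01 -3.37371398e-04] 0.34854911237697933
```

View pics/w1.png

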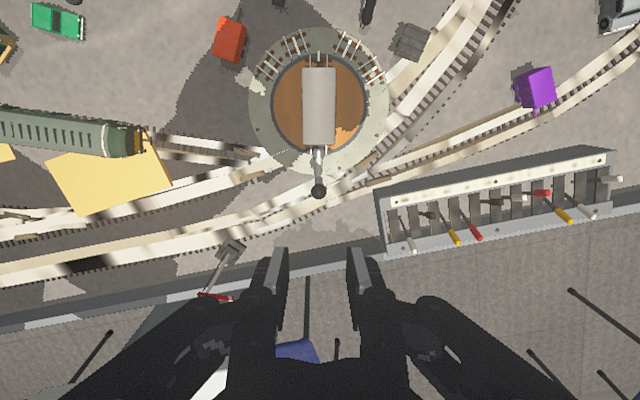

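The wrist view shows the ring centred at about (319,103), the ball at (319,191) and the stub tracks at the upper rim. The red trailer is at (229,38), by the leftmost track. I'll crop the rim to get the exact mark.

Run:
```python
from h import *
im=cv2.imread("pics/w1.png")[10:130,240:400]; cv2.imwrite("pics/w1c.png",cv2.resize(im,(800,600),interpolation=cv2.INTER_CUBIC))
```

```text
(no output)
```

View pics/w1c.png

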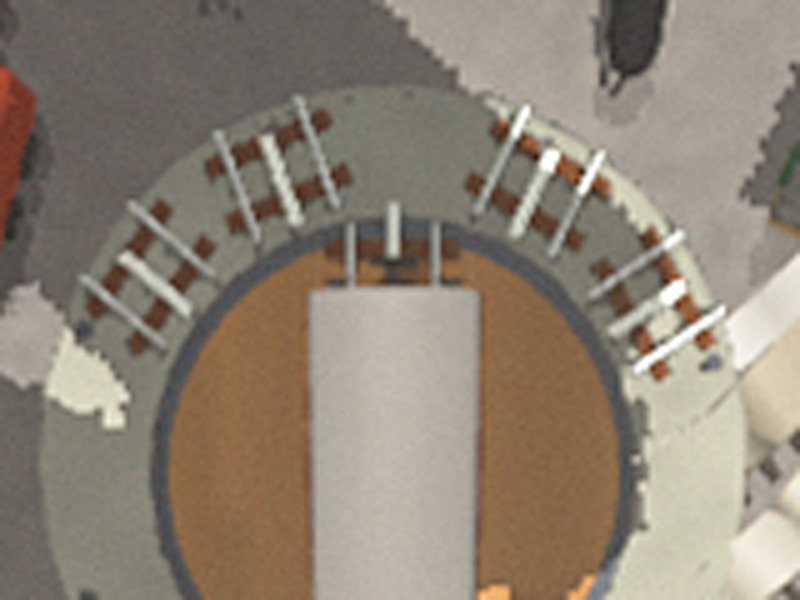

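The crop shows the four index lines, as inner ends: d (187,312), c (295,222), b (518,235), a (612,332). The pointer runs from (393,205) to (395,258). The trailer is on the left, at d.

Run:
```python
from h import *
T=np.load("T1.npy"); P=lambda x,y,z=17: wpt(T,240+(x+.5)/5-.5,10+(y+.5)/5-.5,z)[:2]
L={'d':((125,257),(187,312),54),'c':((268,140),(295,222),24),'b':((552,152),(518,235),-24),'a':((682,287),(612,332),-54)}
inn=np.array([P(*v[1]) for v in L.values()]); A=np.c_[2*inn,np.ones(4)]; k=np.linalg.lstsq(A,(inn**2).sum(1),rcond=None)[0]; c=k[:2]
print("axis from marks",c,np.sqrt(k[2]+c@c))
# fit: inner ends = c+50*R(yaw+ang)
from scipy.optimize import least_squares
an=np.radians([v[2] for v in L.values()])
r=least_squares(lambda p:(p[:2]+p[3]*np.c_[np.cos(p[2]+an),np.sin(p[2]+an)]-inn).ravel(),[476,-361,-.25,50]); c=r.x[:2]; print(r.x,np.degrees(r.x[2]),r.fun.round(1))
p=P(393,205); ball=wpt(T,319,191,65)[:2]
for n,q in(("ptr",p),("ball",ball),("d",inn[0])): d=q-c; print(n,q,np.degrees(np.arctan2(d[1],d[0])),np.hypot(*d))
d=p-ball; print("line ball-ptr",np.degrees(np.arctan2(d[1],d[0])), np.hypot(*d))
print("trailer", wpt(T,229,35,28), r.x[:2]+104*np.array([np.cos(r.x[2]+an[0]),np.sin(r.x[2]+an[0])]))
```

```text
axis from marks [ 476.46840971 -362.62529496] 51.299446821089546
[ 4.75727460e+02 -3.62532287e+02 -2.62677409e-01  5.18503458e+01] -15.050306899221361 [ 0.1 -0.1 -0.1 -0.2  0.4  0.6 -0.3 -0.4]
ptr [ 525.92105129 -373.34203383] -12.153654264622011 51.34439827893533
ball [ 402.3985213  -347.01437082] 168.05131691550142 74.95291169494944
d [ 515.97790359 -329.88179841] 39.04838782207162 51.82810614019497
line ball-ptr -12.032011220465048 126.29711499046131
trailer [ 554.52292437 -296.06926792   28.        ] [ 556.60807477 -297.15395566]
```

Both views agree: the axis is at (476,-362.5), the pointer at -12.1° and mark d at 39.0°. The lever must go 51° counter-clockwise. First I'll check the height of the nearby lever frame, since the hand will sweep close to it.

Run:
```python
from h import *
def tri(a,b):
    (o1,d1),(o2,d2)=a,b; t=np.linalg.lstsq(np.c_[d1,-d2],o2-o1,rcond=None)[0]; p,q=o1+t[0]*d1,o2+t[1]*d2; return (p+q)/2,np.linalg.norm(p-q)
T=np.load("T1.npy")
def wr(u,v): q=wpt(T,u,v,0); return T[:3,3],q-T[:3,3]
# frame corner nearest turntable: top (358,268), wrist (376,192)
print(tri(ray("top",358,268),wr(376,192)),tri(ray("side",240,262),wr(376,192)))
```

```text
(array([ 372.55244672, -406.78730761,   13.17133437]), np.float64(1.3462594246345039)) (array([ 345.2424026 , -394.07270891,   20.58314429]), np.float64(61.55205025734434))
```

Request:
servo_tool([
  [[-0.0175,0.0098,0.1],[0,0,0],0.35],
  [[0,0,0.1],[0,0,0],0.35],
  [[0,0,0.1],[0,0,0],0.35],
  [[0,0,0.1],[0,0,0],0.35],
  [[0,0,0.1],[0,0,0],0.35],
  [[0,0,0],[0,0,0],0.35],
])

```text
time_s: 2.25
eef_pos: [397.9, -346.4, 98.2]
ee_rot: [-0.002, 0.994, -0.109, -0.002]
force: [-0.2, 0.5, -0.1]
grip_width: 0.351
grip_force: 0.0
```

Request:
servo_tool([
  [[0,0,0.08],[0,0,0],0.35],
  [[0,0,0.08],[0,0,0],0.35],
  [[0,0,0.08],[0,0,0],0.35],
  [[0,0,0],[0,0,0],0.35],
  [[0,0,0],[0,0,0],0.35],
])

```text
time_s: 2.75
eef_pos: [399.5, -347.3, 53.4]
ee_rot: [0.0, 0.994, -0.109, 0.0]
force: [0.7, 0.2, -0.3]
grip_width: 0.355
grip_force: 0.0
```

The frame is low, about 13 mm, and 25 mm away from the sweep. Now I'll swing the fingers round the axis by 48° in 3° rows.

Request:
servo_tool([
  [[0.001,0.0204,0.01],[0,0,-0.0333],0.35],
  [[0.001,0.0204,0.01],[0,0,-0.0333],0.35],
  [[0.001,0.0204,0],[0,0,-0.0333],0.35],
  [[0.001,0.0204,0],[0,0,-0.0333],0.35],
  [[0.001,0.0204,0],[0,0,-0.0333],0.35],
  [[0.001,0.0204,0],[0,0,-0.0333],0.35],
  [[0.001,0.0204,0],[0,0,-0.0333],0.35],
  [[0.001,0.0204,0],[0,0,-0.0333],0.35],
])

```text
time_s: 3.55
eef_pos: [400.2, -379.6, 49.7]
ee_rot: [0.001, 0.995, 0.101, 0.0]
force: [1.0, 0.9, -1.1]
grip_width: 0.347
grip_force: 0.6
```

Request:
servo_tool([
  [[0.001,0.0204,0],[0,0,-0.0333],0.35],
  [[0.001,0.0204,0],[0,0,-0.0333],0.35],
  [[0.001,0.0204,0],[0,0,-0.0333],0.35],
  [[0.001,0.0204,0],[0,0,-0.0333],0.35],
  [[0.001,0.0204,0],[0,0,-0.0333],0.35],
  [[0.001,0.0204,0],[0,0,-0.0333],0.35],
  [[0.001,0.0204,0],[0,0,-0.0333],0.35],
  [[0,0,0],[0,0,0],0.35],
])

```text
time_s: 4.35
eef_pos: [411.5, -406.0, 49.6]
ee_rot: [0.001, 0.96, 0.28, 0.0]
force: [-0.4, -0.6, 0.0]
grip_width: 0.351
grip_force: 0.0
```

Run:
```python
from h import *
s=telemetry.sense(); im=optics.capture("wrist"); T=wpose(s); np.save("T2.npy",T)
cv2.imwrite("pics/w2.png",im); print(s["time_s"],s["eef_pos"],s["force"])
d=s["eef_pos"][:2]-[475.9,-362.5]; print(np.hypot(*d),np.degrees(np.arctan2(d[1],d[0]))%360)
```

```text
4.35 [ 411.54113634 -406.00338412   49.63766603] [-0.39460092 -0.60126644  0.0157445 ]
77.68273786308944 214.05673332342553
```

View pics/w2.png

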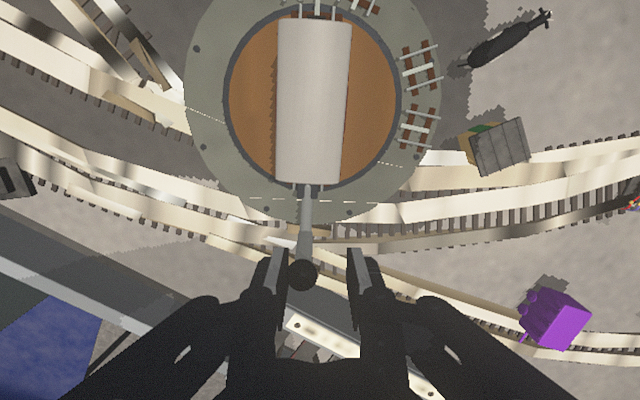

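The ball at about (302,274) rests against the left, trailing finger, and the pointer's tip is near the top edge. I'll compute the lever angle from the ball.

Run:
```python
from h import *
T=np.load("T2.npy"); c=np.array([475.8,-362.5])
def a(q): d=q[:2]-c; return np.degrees(np.arctan2(d[1],d[0]))%360,np.hypot(*d)
print("ball",a(wpt(T,302,274,65)))
# wagon roof edges midline
print("roof near/far mid",wpt(T,308,183,58),wpt(T,316,18,58)); d=wpt(T,316,18,58)-wpt(T,308,183,58); print(np.degrees(np.arctan2(d[1],d[0])))
im=optics.capture("top"); cv2.imwrite("pics/t2.png",im)
cv2.imwrite("pics/t2c.png",cv2.resize(im[165:265,280:400],(720,600),interpolation=cv2.INTER_CUBIC))
```

```text
ball (np.float64(209.07111702302512), np.float64(75.00479335332933))
roof near/far mid [ 447.82159765 -378.58860679   58.        ] [ 505.02899335 -346.43887536   58.        ]
29.33535879019932
```

The ball gives a pointer angle of 29.1° and the roof line gives 29.3°. The target is 39.0°, so about 9.7° remain. I'll push 9.4° slowly and settle.

Request:
servo_tool([
  [[0.0005,0.0106,0],[0,0,-0.0174],0.35],
  [[0.0005,0.0106,0],[0,0,-0.0174],0.35],
  [[0.0005,0.0106,0],[0,0,-0.0174],0.35],
  [[0.0005,0.0106,0],[0,0,-0.0174],0.35],
  [[0.0005,0.0106,0],[0,0,-0.0174],0.35],
  [[0.0005,0.0106,0],[0,0,-0.0174],0.35],
  [[0,0,0],[0,0,0],0.35],
  [[0,0,0],[0,0,0],0.35],
])

```text
time_s: 5.25
eef_pos: [419.3, -415.1, 48.2]
ee_rot: [0.0, 0.934, 0.357, 0.0]
force: [-0.9, 0.5, -0.1]
grip_width: 0.347
grip_force: 0.0
```

Run:
```python
from h import *
s=telemetry.sense(); im=optics.capture("wrist"); T=wpose(s); np.save("T3.npy",T); c=np.array([475.8,-362.5])
d=s["eef_pos"][:2]-c; print(s["eef_pos"],np.hypot(*d),np.degrees(np.arctan2(d[1],d[0]))%360,s["force"])
# ball: dark blob between the fingers
g=cv2.cvtColor(im,cv2.COLOR_BGR2GRAY)[250:300,270:350]; cv2.imwrite("pics/w3.png",im)
cv2.imwrite("pics/w3c.png",cv2.resize(im[0:300,200:440],(480,600),interpolation=cv2.INTER_CUBIC))
```

```text
[ 419.32009316 -415.14361397   48.18292373] 77.20964945171065 222.98656693851714 [-0.87290994  0.53849088 -0.06754576]
```

View pics/w3c.png

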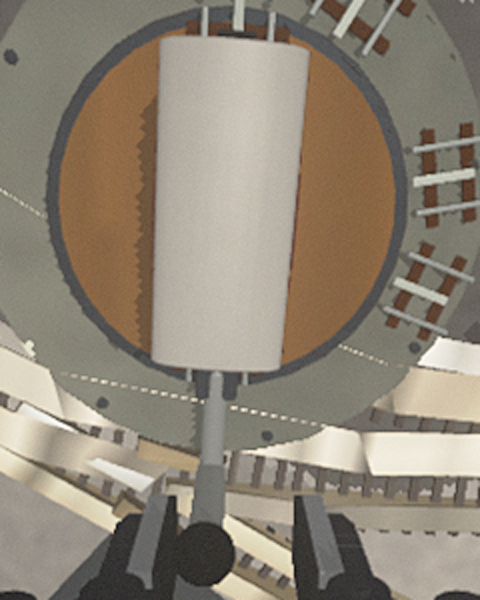

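The ball at pixel (302,276) is still against the trailing finger, so the pointer should be near 38°. I'll back off 3 mm, rise and check the pointer against mark d.

Request:
servo_tool([
  [[0,-0.015,0],[0,0,0],0.35],
  [[0,0,0],[0,0,0],0.35],
  [[0,0,-0.1],[0,0,0],0.35],
  [[0,0,-0.15],[0,0,0],0.35],
  [[0,0,-0.2],[0,0,0],0.35],
  [[0,0,-0.2],[0,0,0],0.35],
  [[0,0,-0.1],[0,0,0],0.35],
  [[0,0,0],[0,0,0],0.35],
])

```text
time_s: 6.1
eef_pos: [417.9, -413.7, 201.5]
ee_rot: [0.003, 0.934, 0.358, 0.001]
force: [0.2, -0.3, -0.7]
grip_width: 0.352
grip_force: 0.0
```

Request:
servo_tool([
  [[0,0,0],[0,0,0],0.35],
  [[0,0,0],[0,0,0],0.35],
])

```text
time_s: 6.3
eef_pos: [416.9, -412.4, 196.7]
ee_rot: [-0.001, 0.934, 0.358, -0.0]
force: [0.2, 0.9, 0.8]
grip_width: 0.35
grip_force: 0.0
```

Run:
```python
from h import *
s=telemetry.sense(); im=optics.capture("wrist"); T=wpose(s); np.save("T4.npy",T); print(s["time_s"],s["eef_pos"])
cv2.imwrite("pics/w4.png",im); c=np.array([475.8,-362.5])
m=optics.camera_model("wrist"); f=200/np.tan(np.radians(m["vfov"]/2)); q=T[:3,:3].T@(np.array([c[0],c[1],17])-T[:3,3]); u,v=q[0]/q[2]*f+m["cx"],q[1]/q[2]*f+m["cy"]; print(u,v)
x0,y0=int(u)-80,max(0,int(v)-95); print(x0,y0)
cv2.imwrite("pics/w4c.png",cv2.resize(im[y0:y0+120,x0:x0+160],(800,600),interpolation=cv2.INTER_CUBIC))
```

```text
6.3 [ 416.8559027  -412.35008971  196.6957009 ]
319.05807783323024 103.37929162434874
239 8
```

View pics/w4c.png

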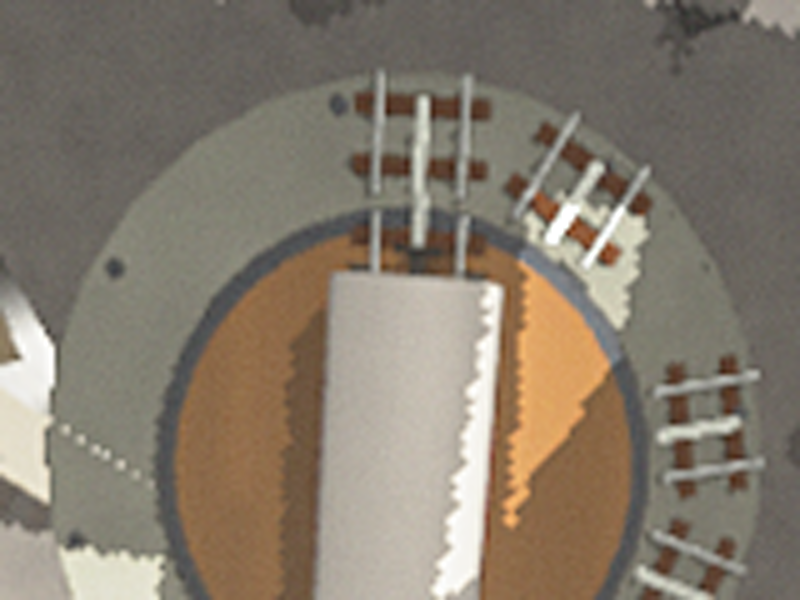

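The pointer at crop (418,215) meets mark d at (420,200). The rails line up to about 2 crop pixels, roughly 0.5 mm, and the hand is clear at z = 197 mm. I'm handing the job in.

```bash
python3 -c "
from rig import ctrl
print(ctrl.finish_job())"
```

```text
the job is handed in; nothing more can be done
None
```

The turntable's pointer lines up with mark d, the red box trailer's track, to about 0.5 mm in the last wrist picture; the hand was well clear when I handed the job in, and no verdict came back.

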